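# Seat a lens in the bench press and hold its carrier at the inspection mark

## Task

Seat the lens in its cell: swing the press's sprung hand lever down to its stop and let it come all the way back up. Then pull the spring-loaded lens carrier out by its upright post until the carrier's pointer lines up with the tip of the index clip on the scale bar, and finish still holding it there, because it springs back if let go. Do not shift the index clip, never draw the carrier while the lever is down, and leave the other things on the bench alone.

Things in the scene. Friction and masses are not known exactly. Their poses are not given: they have to be found in the camera images.
- press: Lens seating press, fixed: dark base plate 100 x 230 x 12 mm, grey C-frame. Origin at bench level under the ram, z up. Plate spans y +60 to -170 mm; the carrier comes out along the press's -y, the lever points along its -x. Column and head fill x -25 to +50, y -25 to +25 (bearing to +31) mm, up to 134 mm; ways, scale bar and clip stay below 40 mm. Position and yaw vary.
- lever_grip (a point): Centre of the lever's black cross handle: a round bar 20 mm thick and 60 mm long, its axis along the press's y. With the lever up it is at x -85, y +66, z 158 mm in the press's frame; it moves on an arc of radius 100 mm about point lever_axis, down and first a little outward (-x). Pushing down on it with shut fingertips works.
- lever_axis (a point): Point on the lever's pivot line beside the centre of the cross handle, fixed to the press at x +5, y +66, z 115 mm in its frame; the pivot line is the press's y axis direction.
- lever (a joint): Swing of the hand lever, rad: 0 = up at rest (arm 0.45 rad above level), 0.8 = down at its stop (arm 0.35 rad below level). A spring returns it to 0: about 4 N at the handle to start it, 7 N at the stop. It drives the small ram above the lens.
- handle (a point): Grasp centre of the carrier's upright round post, 16 mm thick, standing from 27 to 85 mm above the bench; this point is 65 mm above the bench on the post's axis. At rest it is at x 0, y -130 mm in the press's frame. Moves with the carrier. A tall dark covered enclosure stands behind and to the right (beyond x 0.55 m, right of y 0 in the room): keep the arm clear of it.
- carrier (a joint): How far the carrier is pulled out along the press's -y, m: 0 = home under the ram, 0.08 = end of travel. A spring pulls it home: 3 N at home plus 1 N for each 10 mm. It carries the lens cell, the upright post and the pointer.
- pointer (a point): Tip of the carrier's pointer, a thin black finger 3 mm wide sticking out toward the press's -x, 65 mm on the lens side of the post. At rest at x -34.5, y -65, z 30.5 mm in the press's frame. Moves with the carrier.
- mark (a point): Tip of the index clip, the black clip with a small screw that sits across the aluminium scale bar; its thin 3 mm tip points toward the carrier. Axes as the press's. The pointer must come level with it along the press's y. It starts 28 to 55 mm beyond the pointer in the press's -y; the clip is stiff and must not be moved.
- fork: bystander: black clamping fork lying flat, 60 x 28 x 10 mm; origin at its underside
- driver: bystander: ball-end driver lying down, 134 mm long, 26 mm thick; origin at its underside
- lens: bystander: spare lens in a round black mount, 36 mm wide, 31 mm high; origin at its underside
- vial_a: bystander: amber vial with screw cap, 23 mm thick, 52 mm high; origin at its underside
- vial_b: bystander: amber vial with screw cap, 23 mm thick, 52 mm high; origin at its underside

How it is judged:
By the outcome, as a careful person would: the job done as asked, in the order asked, and still so for the second after the job is handed in, while the arm keeps its last pose, push and grip.
It also fails if it takes over 54 s, if anything falls off the work surface, if the arm or the gripper's body presses on something with over 40 N, if the wrist force passes 120 N, or if a joint passes its speed limit or range.

## Robot

A 7-joint arm with a two-finger parallel gripper is mounted at the origin on a cart in front of the work surface, level with it; the furniture and walls round the work are solid. World frame = base frame: x ahead of the robot, y to its left, z up, the work surface at z = 0. Lengths are in m, angles in rad, forces in N, time in s.
With the tool pointing down it reaches from about 0.35 to 0.9 m from the base axis. Payload 8.1 kg.
Tool frame: the origin (TCP) lies on the centre line of the jaws, within the pads' length; the fingertips stand arm.tip_extent ahead of it and the grasp point (between the pads) lies 3 mm ahead of it (arm.tip_extent is the distance from the TCP to the fingertips, in m); y points along the fingers, z is the direction in which the jaws open and shut, and the axes are right-handed (so a half turn about y gives the same grasp; the last joint's range is limited). The gripper opens to 92 mm and grips with 3 to 60 N. Pads are 19 mm wide; open, the fingers measure 130 mm over their backs; the gripper's body (75 mm by 190 mm) begins 47 mm behind the grasp point.
Start: joints at [1.008, 0.434, 0.025, 1.573, -0.012, 1.134, -0.075], TCP at [0.277, -0.56, 0.249] pointing down, gripper open.
Joint ranges: [-2.62, 2.62], [-0.44, 2.09], [-1.27, 1.32], [0.08, 2.57], [-1.32, 4.46], [0.12, 2], [-2.74, 2.74]. Speed limits (rad/s): [2.22, 2.22, 3.01, 3.01, 3.14, 3.14, 3.14].

## Interface

Orientations are given as a rotation vector (axis times angle).
In Python, from cell import observe, get_image, sign_off, boxes_of, place_of, arm gives the robot as it stands.
- The arm moves only by the tool arm_command, never from a script. Its argument "plan" is a list of rows, each a list of 2 entries, a list of its own where there are three numbers: the shift along the tool's x, y, z in m, then the turn, a rotation vector about the tool's x, y, z in degrees. In form: [[[tx, ty, tz], [ax, ay, az]], ...]. A call has 1 to 5 rows; each row is the pose to reach, as a shift and turn from the pose commanded when the call began, along the tool's axes at that moment; what a row does not reach only later rows make up. A row lasts 1/10 s, in which the tool goes at most 50 mm and 8.59 degrees, less where a joint would pass 70% of its speed; a pose out of reach is approached as far as the arm can. A call with a gripper value outside its range is refused whole. "fingers" is the closure, from -1 (fully open) to 1 (shut), set as the call begins (left out, the last holds). The fingers move at their own pace and stop on an object; "squeeze" is the grip in N (left out, the last holds). Time passes only in rows, so rows that repeat a pose let the fingers close. It gives the time, the measured TCP pose, the force and the opening at its end, in the units of the state.
- observe(): the state, without advancing time (a new reading comes with each control period).
- get_image(name): name is "side" or "top"; returns a dict with "color" (420x560x3 uint8, red, green, blue), "camera_matrix" (3x3 intrinsics, pixels), "world_to_cam" (4x4, takes a point from world to camera coordinates). Camera axes: x right, y up, looking along -z (the intrinsics and any distortion apply to the point x, -y, -z); pixel columns grow to the right and rows downward; lengths in m; the calibration is good to about 2 mm. A picture is of the moment at which its call begins. There is no depth.
- sign_off(): hands the job in, once; it reports no verdict.
Trained networks look in a picture, given as the dict that the camera call returned (one of the last four; its "shot" number tells which), for a name from the list of things; names that differ only in an ending like _2 or _b are one class to them, and where a whole thing is asked for, a point or a joint stands for the part that bears it (a point fixed in the world has none). Each returns a list of dicts, best first, with "confidence" (0 to 1); they miss things now and then, are a little off and sometimes report something else, mostly with a low value. They report only what shows in the picture. A call takes as long as a camera call.
- boxes_of(picture, thing): "point" ([column, row] in pixels, amid what is visible of it).
- place_of(picture, thing): "point" ([column, row] in pixels: a listed point, or the origin of a listed thing).
The state is a dict: "clock": time; "joints": joint angles; "dq": joint speeds; "joint_efforts": joint torques, N m; "position": TCP position; "ee_rot": TCP orientation; "force": force on the tool from outside, world axes, zero at the start; "ft_torque": the same for the moment, N m; "width": opening from 0.0 (shut) to 1.0 (fully open).
Only numpy, scipy, OpenCV 4.12 (cv2) and the standard library are available. Lean on these libraries where they do the work, as an engineer would, in place of code of your own. Each camera call takes 0.05 s, during which the arm holds its last target.

## Working session

There is one attempt and no reset: what is moved stays moved. The work goes in short steps, Python scripts to look and compute and a tool call to move; the robot and the scene stay as the last step left them, time stands still between calls to the robot, and variables do not carry over. Pictures are saved under pics/ and viewed, and the job is handed in when it is done.

Besides the shell and the picture viewer there is one more tool, called after "Request:" by a JSON object that holds its "method" and its "body", one argument or row to a line. arm_command: Moves the arm, as the interface text tells. Its arguments: {"type":"object","properties":{"plan":{"type":"array","items":{"type":"array"}},"fingers":{"type":"number"},"squeeze":{"type":"number"}},"required":["plan"]}

```bash
mkdir -p pics; ls
cat > h.py <<'E'
import numpy as np,cv2,json
from cell import *
def snap(n,tag):
    p=get_image(n); cv2.imwrite(f'pics/{tag}.png',p['color'][:,:,::-1]); return p
def proj(p,X):
    X=np.atleast_2d(X); T=np.array(p['world_to_cam']);K=np.array(p['camera_matrix'])
    c=X@T[:3,:3].T+T[:3,3]; q=np.c_[c[:,0],-c[:,1],-c[:,2]]@K.T
    return q[:,:2]/q[:,2:]
def ray(p,uv):
    T=np.array(p['world_to_cam']);K=np.array(p['camera_matrix'])
    d=np.linalg.inv(K)@np.array([uv[0],uv[1],1.]);d=np.array([d[0],-d[1],-d[2]])
    R=T[:3,:3];o=-R.T@T[:3,3];d=R.T@d;return o,d/np.linalg.norm(d)
def tri(a,ua,b,ub):
    o1,d1=ray(a,ua);o2,d2=ray(b,ub)
    s=np.linalg.lstsq(np.c_[d1,-d2],o2-o1,rcond=None)[0]
    P=o1+s[0]*d1;Q=o2+s[1]*d2;return (P+Q)/2,np.linalg.norm(P-Q)
E
python3 - <<'E'
from h import *
np.set_printoptions(precision=4,suppress=True)
a=snap('top','t0');b=snap('side','s0')
print({k:a[k] for k in a if k!='color'});print({k:b[k] for k in b if k!='color'})
for n in ['press','lever_grip','lever_axis','handle','pointer','mark','fork','driver','lens','vial_a']:
    for nm,p in(('t',a),('s',b)):
        print(n,nm,[(np.round(r['point'],1).tolist(),round(r['confidence'],2)) for r in place_of(p,n)[:3]])
    ra=place_of(a,n);rb=place_of(b,n)
    if ra and rb: print('   ',*tri(a,ra[0]['point'],b,rb[0]['point']))
print(observe());print({k:getattr(arm,k) for k in dir(arm) if k[0]!='_'})
E
```

```text
pics
{'camera_matrix': array([[500.3861,   0.    , 288.2015],
       [  0.    , 500.3861, 209.8149],
       [  0.    ,   0.    ,   1.    ]]), 'world_to_cam': array([[-0.0128, -0.9997, -0.0211,  0.1488],
       [ 0.9916, -0.0154,  0.1285, -0.5438],
       [-0.1288, -0.0193,  0.9915, -1.0758],
       [ 0.    ,  0.    ,  0.    ,  1.    ]]), 'shot': 1}
{'camera_matrix': array([[432.5904,   0.    , 278.8312],
       [  0.    , 432.5904, 207.0383],
       [  0.    ,   0.    ,   1.    ]]), 'world_to_cam': array([[-0.2685, -0.9633,  0.0022,  0.2559],
       [ 0.8143, -0.2257,  0.5347, -0.4966],
       [-0.5146,  0.1454,  0.845 , -0.9613],
       [ 0.    ,  0.    ,  0.    ,  1.    ]]), 'shot': 2}
press t [([244.9, 215.0], 0.67), ([276.4, 149.1], 0.37)]
press s [([237.5, 246.4], 0.85)]
    [0.5382 0.2378 0.0063] 0.006434087012811666
lever_grip t [([201.1, 243.1], 0.83), ([275.6, 231.0], 0.68)]
lever_grip s [([210.0, 251.7], 0.67)]
    [0.4659 0.3092 0.1521] 0.006427086340359529
lever_axis t [([211.3, 203.3], 0.79)]
lever_axis s [([206.5, 229.6], 0.97)]
    [0.554  0.3029 0.1036] 0.003867702619
[... 867 characters left out ...]
, 0.71)]
vial_a s [([230.3, 196.7], 0.66), ([372.9, 273.1], 0.52), ([248.6, 195.7], 0.41)]
    [0.6965 0.1933 0.0067] 0.05363248629974839
{'clock': 2.1, 'joints': array([ 1.0084,  0.4345,  0.025 ,  1.5732, -0.0116,  1.134 , -0.0751]), 'dq': array([-0.0001, -0.0006, -0.0005, -0.0009,  0.0003,  0.0011,  0.0015]), 'joint_efforts': array([ -0.    , -66.766 ,   0.9839, -31.4794,  -0.0606,   0.0328,
         0.    ]), 'position': array([ 0.2773, -0.5601,  0.2488]), 'ee_rot': array([-0.46  ,  1.9658, -1.9659]), 'force': array([-0.2421,  0.83  , -0.9369]), 'ft_torque': array([ 0.0233, -0.0105,  0.0095]), 'width': 1.002500392427757}
{'PlanningError': <class 'cell.PlanningError'>, 'tip_extent': 0.022}
```

View pictures.

Run:
```python
import cv2
for t,(x,y,w,h) in (('t0',(150,120,190,145)),('s0',(170,170,190,145))):
    i=cv2.imread(f'pics/{t}.png');cv2.imwrite(f'pics/{t}z.png',cv2.resize(i[y:y+h,x:x+w],None,fx=4,fy=4,interpolation=cv2.INTER_CUBIC))
```

```text
(no output)
```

View pics/t0.png

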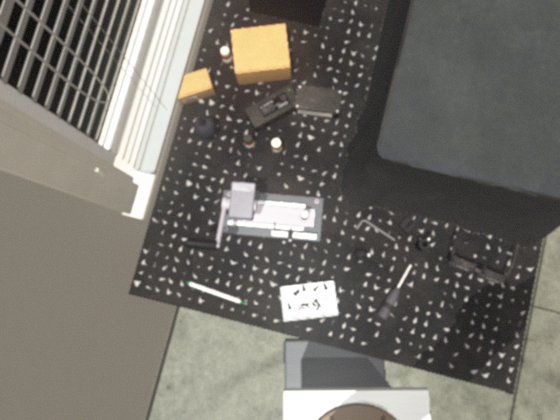

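View pics/s0.png

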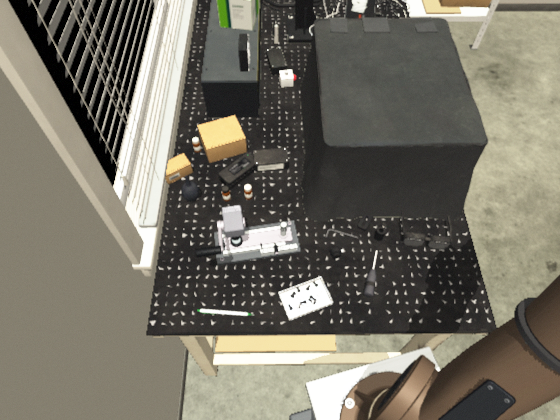

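```bash
echo
```

```text
(no output)
```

View pics/t0z.png

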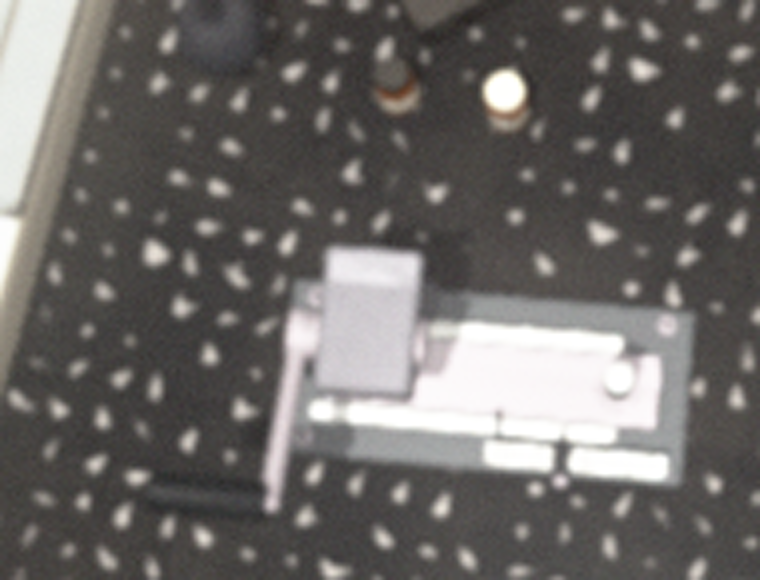

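View pics/s0z.png

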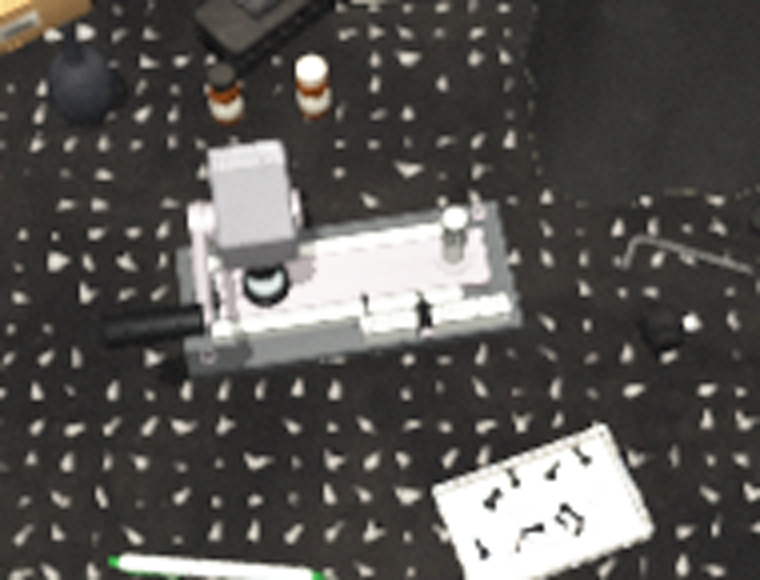

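```bash
cat > fit.py <<'E'
import pickle
from h import *
from scipy.optimize import least_squares
a=snap('top','t1');b=snap('side','s1')
pickle.dump((a,b),open('ab.pkl','wb'))
np.set_printoptions(precision=4,suppress=True)
c=np.array([[.05,.06,.012],[.05,-.17,.012],[-.05,-.17,.012],[-.05,.06,.012]])
T=np.array([[295,282],[694,315],[681,485],[298,455]])/4+[150,120]
S=np.array([[178,250],[497,203],[521,325],[187,377]])/4+[170,170]
extra=np.array([[0,-.13,.085],[-.085,.096,.158],[-.085,.036,.158]])
Te=np.array([[620,378],[152,495],[270,495]])/4+[150,120]
Se=np.array([[455,217],[108,327],[203,325]])/4+[170,170]
X=np.r_[c,extra];U=np.r_[T,Te];V=np.r_[S,Se]
def W(q,X):
    R=np.array([[np.cos(q[2]),-np.sin(q[2]),0],[np.sin(q[2]),np.cos(q[2]),0],[0,0,1]])
    return X@R.T+[q[0],q[1],0]
def f(q): return np.r_[proj(a,W(q,X))-U,proj(b,W(q,X))-V].ravel()
r=least_squares(f,[.54,.24,0],loss='soft_l1')
print(r.x,f(r.x).reshape(-1,2))
q=r.x
print('grip',W(q,np.array([[-.085,.066,.158],[.005,.066,.115],[0,-.13,.065],[-.0345,-.065,.0305]])))
for i,s,(x,y,w,h),nm in((a,'t1',(150,120,190,145),0),(b,'s1',(170,170,190,145),1)):
    im=cv2.resize(i['color'][y:y+h,x:x+w,::-1],None,fx=4,fy=4,interpolation=cv2.INTER_CUBIC)
    P=np.r_[X,[[-.085,.066,.158],[.005,.066,.115],[0,-.13,.065],[-.0345,-.065,.0305],[0,0,0]]]
    for u in proj(i,W(q,P)): cv2.circle(im,tuple(int(v) for v in (u-[x,y])*4+2),3,(0,0,255),-1)
    cv2.imwrite(f'pics/{s}o.png',im)
E
python3 fit.py
```

```text
[ 0.5409  0.2342 -0.1   ] [[-0.078  -0.3211]
 [ 0.394  -0.2457]
 [ 0.1762  1.0278]
 [-5.3888 -0.1752]
 [-0.0618  0.471 ]
 [-0.5795 -0.1011]
 [ 0.1186  2.5179]
 [-0.608  -0.7399]
 [-0.0295 -0.9433]
 [ 0.8984 -0.4768]
 [ 0.5627 -0.4112]
 [ 0.1157 -0.274 ]
 [-0.8401  1.5953]
 [ 0.8348 -1.7917]]
grip [[0.4629 0.3083 0.158 ]
 [0.5525 0.2993 0.115 ]
 [0.5279 0.1048 0.065 ]
 [0.5001 0.1729 0.0305]]
```

View pics/t1o.png

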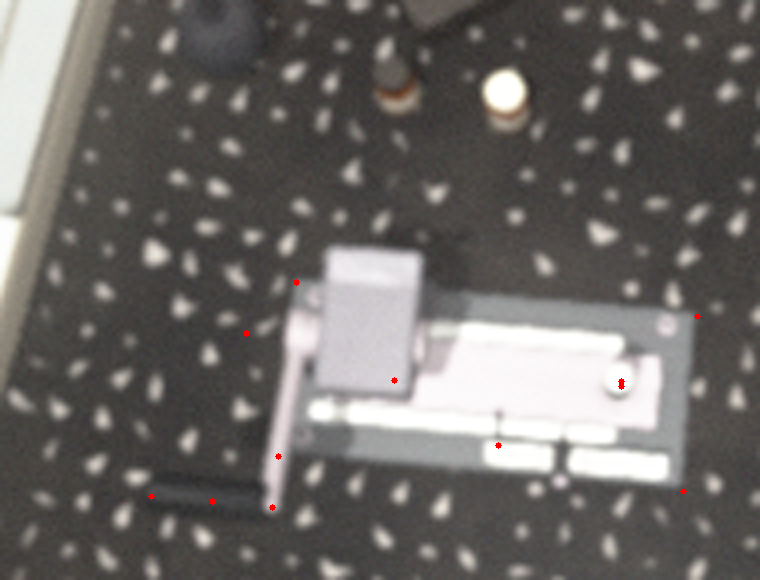

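View pics/s1o.png

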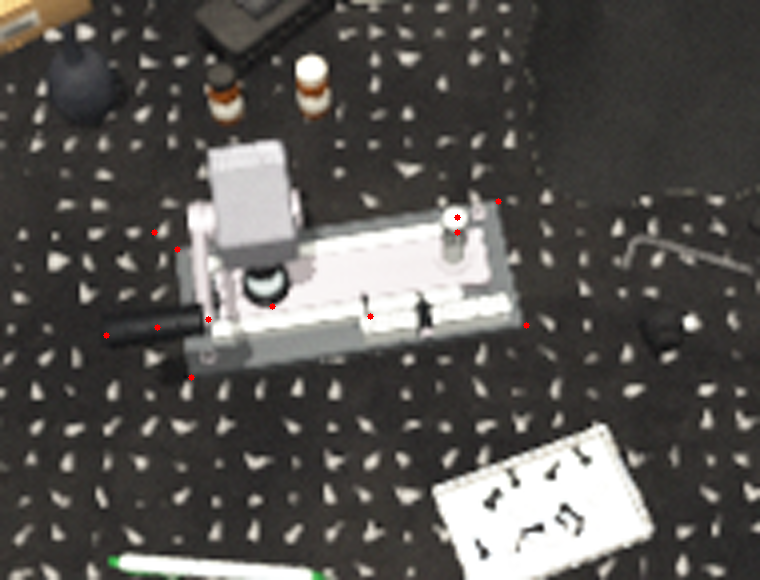

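```bash
cat > g.py <<'E'
from h import *
from scipy.spatial.transform import Rotation as R
np.set_printoptions(precision=4,suppress=True)
q=np.array([.5409,.2342,-.1])
def W(P): 
    return R.from_euler('z',q[2]).apply(np.atleast_2d(P))+[q[0],q[1],0]
def press(P): return R.from_euler('z',-q[2]).apply(np.atleast_2d(P)-[q[0],q[1],0])
def goalR(sgn=1):
    y=np.array([0,0,-1.]);z=sgn*np.array([np.cos(q[2]),np.sin(q[2]),0]);x=np.cross(y,z)
    return R.from_matrix(np.c_[x,y,z])
def step(P,sgn=1,o=None):
    o=o or observe(); r=R.from_rotvec(o['ee_rot']); 
    print('shift',r.inv().apply(np.array(P)-o['position']),'turn',np.degrees((r.inv()*goalR(sgn)).as_rotvec()))
E
python3 - <<'E'
from g import *
o=observe();print(R.from_rotvec(o['ee_rot']).as_matrix())
P=W([-.091,.068,.158+.01+.022+.04])[0];print(P)
step(P,1);step(P,-1)
E
```

```text
[[-0.8962  0.0001  0.4437]
 [-0.4437 -0.     -0.8962]
 [-0.     -1.      0.0001]]
[0.4571 0.3109 0.23  ]
shift [-0.5476  0.0187 -0.7008] turn [ -0.0045 -57.9294   0.0001]
shift [-0.5476  0.0187 -0.7008] turn [ -0.0001 122.0706  -0.0053]
```

Request:
{"method": "arm_command", "body": {
  "plan": [
    [[-0.012, 0, -0.016], [0, -1.5, 0]],
    [[-0.035, 0, -0.045], [0, -4, 0]],
    [[-0.06, 0, -0.077], [0, -7, 0]],
    [[-0.085, 0, -0.109], [0, -10, 0]],
    [[-0.11, 0, -0.141], [0, -13, 0]]
  ],
  "fingers": 1,
  "squeeze": 20
}}

```text
clock: 2.7
position: [0.3135, -0.3834, 0.2488]
ee_rot: [-0.654, 1.822, -1.823]
force: [0.4, 0.0, 0.4]
width: 0.614
```

Run:
```python
from g import *
o=observe();print(o['clock'],o['position'],o['joints'],o['width'])
step(W([-.091,.068,.23])[0],1,o)
```

```text
2.7 [ 0.3135 -0.3834  0.2488] [ 0.8513  0.2297 -0.0894  1.8757  0.0237  1.0369 -0.1299] 0.613517114845229
shift [-0.5522  0.0186 -0.4448] turn [ -0.0206 -44.8117   0.0119]
```

Request:
{"method": "arm_command", "body": {
  "plan": [
    [[-0.032, 0, -0.026], [0, -3, 0]],
    [[-0.064, 0, -0.052], [0, -6, 0]],
    [[-0.096, 0, -0.078], [0, -9, 0]],
    [[-0.128, 0, -0.104], [0, -12, 0]],
    [[-0.16, 0, -0.13], [0, -15, 0]]
  ]
}}

```text
clock: 3.2
position: [0.3548, -0.1814, 0.249]
ee_rot: [-0.848, 1.649, -1.65]
force: [0.5, 0.7, 0.3]
width: 0.179
```

Run:
```python
from g import *
o=observe();print(o['clock'],o['position'],o['joints'],o['width'])
step(W([-.091,.068,.23])[0],1,o)
```

```text
3.2 [ 0.3548 -0.1814  0.249 ] [ 0.6091  0.0814 -0.2872  2.0608  0.0277  1.002  -0.3125] 0.1786310090698913
shift [-0.4601  0.0188 -0.203 ] turn [ -0.053  -29.8183   0.0171]
```

Request:
{"method": "arm_command", "body": {
  "plan": [
    [[-0.037, 0, -0.016], [0, -2.5, 0]],
    [[-0.074, 0, -0.032], [0, -5, 0]],
    [[-0.111, 0, -0.048], [0, -7.5, 0]],
    [[-0.148, 0, -0.064], [0, -10, 0]],
    [[-0.185, 0, -0.08], [0, -12.5, 0]]
  ]
}}

```text
clock: 3.7
position: [0.3977, 0.0155, 0.2491]
ee_rot: [-0.99, 1.498, -1.5]
force: [0.1, -0.2, 0.1]
width: 0.003
```

Run:
```python
from g import *
o=observe();print(o['clock'],o['position'],o['joints'],o['width'])
step(W([-.091,.068,.23])[0],1,o)
```

```text
3.7 [0.3977 0.0155 0.2491] [ 0.3151  0.1013 -0.5208  2.0473  0.0602  1.0062 -0.6384] 0.002723075716560089
shift [-0.2951  0.0191 -0.0611] turn [ -0.06   -17.3453   0.0029]
```

Request:
{"method": "arm_command", "body": {
  "plan": [
    [[-0.04, 0, -0.008], [0, -2.5, 0]],
    [[-0.08, 0, -0.017], [0, -5, 0]],
    [[-0.12, 0, -0.025], [0, -7.5, 0]],
    [[-0.16, 0, -0.033], [0, -10, 0]],
    [[-0.19, 0, -0.04], [0, -12, 0]]
  ]
}}

```text
clock: 4.2
position: [0.4358, 0.207, 0.249]
ee_rot: [-1.111, 1.349, -1.349]
force: [0.9, -0.7, 0.9]
width: 0.008
```

Run:
```python
from g import *
o=observe();print(o['clock'],o['position'],o['joints'],o['width'])
step(W([-.091,.068,.23])[0],1,o)
```

```text
4.2 [0.4358 0.207  0.249 ] [-0.0116  0.2754 -0.662   1.8687  0.1924  1.0603 -0.9418] 0.007633861087334141
shift [-0.1061  0.0191  0.0012] turn [-0.0324 -5.2719 -0.0651]
```

Request:
{"method": "arm_command", "body": {
  "plan": [
    [[-0.035, 0, 0], [0, -1.8, 0]],
    [[-0.07, 0, 0.001], [0, -3.5, 0]],
    [[-0.095, 0.004, 0.001], [0, -5.3, 0]],
    [[-0.106, 0.01, 0.001], [0, -5.3, 0]],
    [[-0.106, 0.01, 0.001], [0, -5.3, 0]]
  ]
}}

```text
clock: 4.7
position: [0.4565, 0.3089, 0.2377]
ee_rot: [-1.161, 1.284, -1.283]
force: [-0.5, -0.7, -1.0]
width: 0.004
```

Run:
```python
from g import *
o=observe();print(o['clock'],o['position'],o['joints'],o['width'],o['force'],press(o['position']))
step(W([-.091,.068,.19])[0],1,o)
a=snap('top','t2');b=snap('side','s2')
for i,s,(x,y,w,h) in((a,'t2',(150,120,190,145)),(b,'s2',(150,150,190,145))):
    im=cv2.resize(i['color'][y:y+h,x:x+w,::-1],None,fx=4,fy=4,interpolation=cv2.INTER_CUBIC)
    cv2.imwrite(f'pics/{s}z.png',im)
```

```text
4.7 [0.4565 0.3089 0.2377] [-0.1968  0.4108 -0.673   1.7274  0.2814  1.1035 -1.0591] 0.0042637920392150416 [-0.5121 -0.7148 -1.0451] [[-0.0915  0.0659  0.2377]]
shift [-0.0021  0.0477  0.0006] turn [ 0.0903 -0.0767  0.0243]
```

View pics/t2z.png

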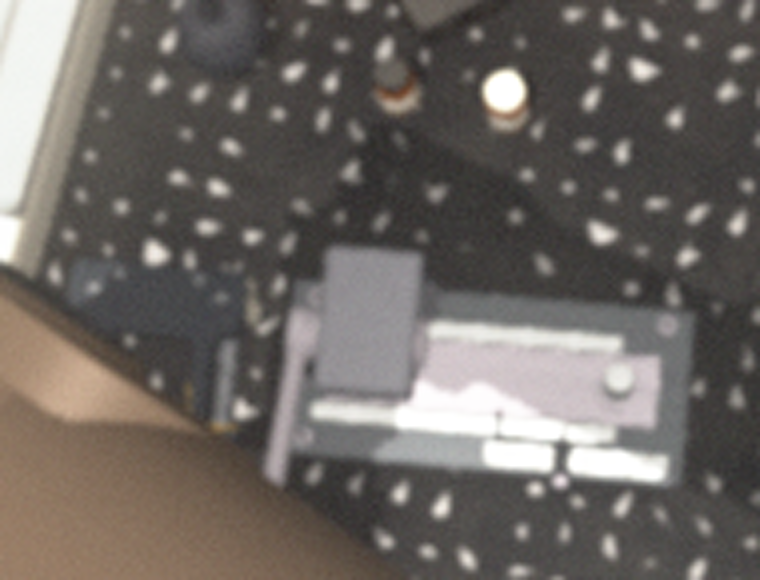

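View pics/s2.png

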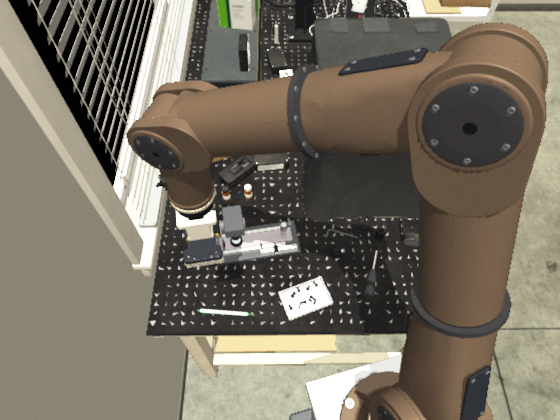

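Run:
```python
from g import *
import pickle
a,b=pickle.load(open('ab.pkl','rb'))
print(proj(a,[[.4565,.309,.2157]]),proj(b,[[.4565,.309,.2157]]))
for u,v in(((137,212),(137,268)),((150,190),(155,245)),((131,292),(148,332))): print(tri(a,u,b,v))
for i,n in((a,'a'),(b,'b')): cv2.imwrite(f'pics/{n}w.png',cv2.resize(i['color'][120:320,90:290,::-1],None,fx=3,fy=3))
```

```text
[[196.1549 246.6038]] [[205.677  242.4177]]
(array([ 0.556 ,  0.5066, -0.0199]), np.float64(0.017192776070817806))
(array([0.5984, 0.4553, 0.015 ]), np.float64(0.005041746526062407))
(array([ 0.3684,  0.5023, -0.005 ]), np.float64(0.0007687906750623513))
```

View pics/aw.png

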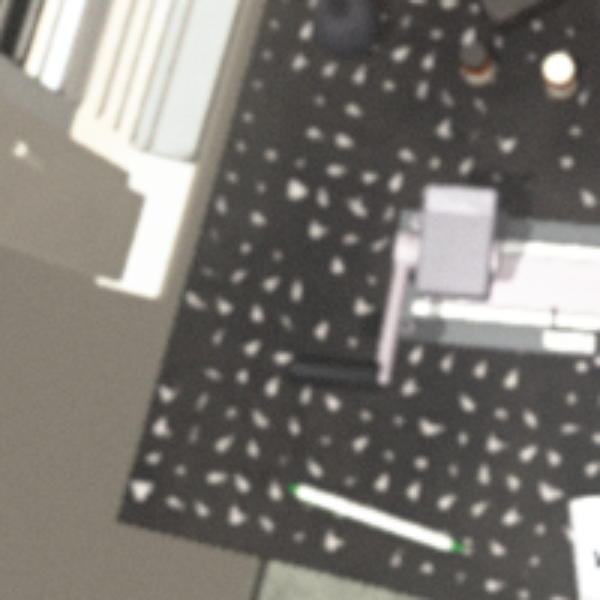

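View pics/bw.png

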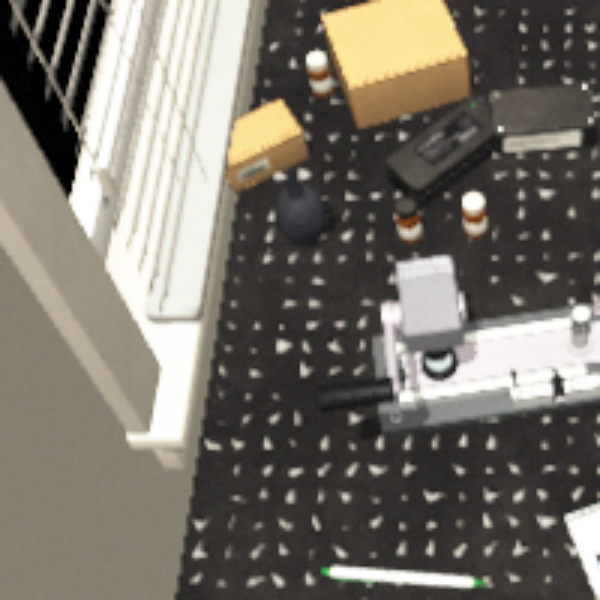

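Request:
{"method": "arm_command", "body": {
  "plan": [
    [[0, 0.015, 0], [0, 0, 0]],
    [[0, 0.03, 0], [0, 0, 0]],
    [[0, 0.045, 0], [0, 0, 0]],
    [[0, 0.055, 0], [0, 0, 0]],
    [[0, 0.065, 0], [0, 0, 0]]
  ]
}}

```text
clock: 5.3
position: [0.4514, 0.3071, 0.1733]
ee_rot: [-1.168, 1.288, -1.282]
force: [-24.4, -0.9, 11.7]
width: 0.007
```

```bash
cat > st.py <<'E'
from g import *
o=observe();print(o['clock'],o['position'],o['joints'],o['width'],o['force'],press(o['position']))
E
python3 st.py
```

```text
5.3 [0.4514 0.3071 0.1733] [-0.2211  0.4733 -0.6491  1.8134  0.3342  0.9761 -1.1109] 0.006517768181565754 [-24.4331  -0.9455  11.6998] [[-0.0964  0.0636  0.1733]]
```

Request:
{"method": "arm_command", "body": {
  "plan": [
    [[0, -0.015, 0], [0, 0, 0]],
    [[0, -0.035, 0], [0, 0, 0]],
    [[0, -0.04, 0], [0, 0, 0]]
  ]
}}

```text
clock: 5.6
position: [0.4579, 0.3077, 0.2158]
ee_rot: [-1.155, 1.284, -1.286]
force: [0.1, 0.7, 0.4]
width: 0.001
```

Run:
```python
from g import *
o=observe();print(o['clock'],o['position'],o['width'],o['force'],press(o['position']))
b=snap('side','s3')
print(proj(b,[o['position']-[0,0,.022]]),proj(b,W([[-.085,.066,.158],[-.085,.096,.158],[-.085,.036,.158]])))
x,y,w,h=150,170,150,112
cv2.imwrite('pics/s3z.png',cv2.resize(b['color'][y:y+h,x:x+w,::-1],None,fx=5,fy=5,interpolation=cv2.INTER_CUBIC))
print([(r['point'],r['confidence']) for r in place_of(b,'lever_grip')])
```

```text
5.6 [0.4579 0.3077 0.2158] 0.0011989961995616863 [0.1341 0.7457 0.4079] [[-0.0899  0.0649  0.2158]]
[[207.4737 246.2235]] [[208.8914 251.4072]
 [196.1438 253.3556]
 [221.5693 249.4695]]
[([212.6, 253.8], 0.43)]
```

View pics/s3z.png

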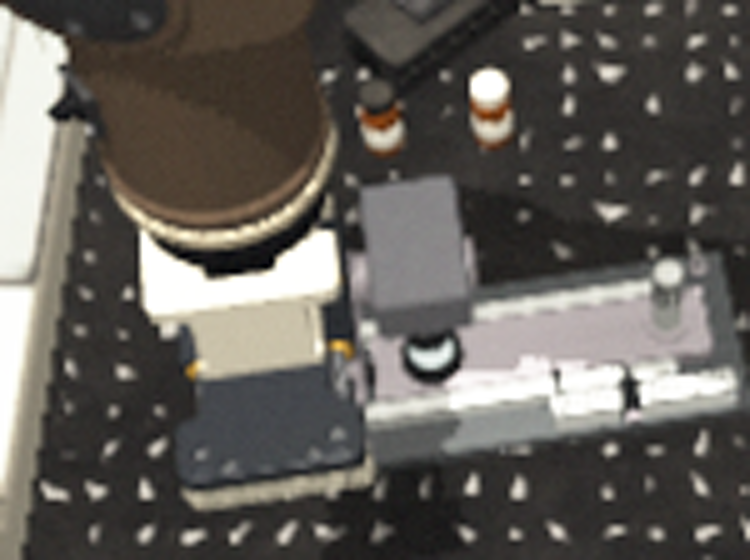

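Request:
{"method": "arm_command", "body": {
  "plan": [
    [[0, 0, 0.003], [0, 0, 0]],
    [[0, 0, 0.006], [0, 0, 0]],
    [[0, 0.008, 0.006], [0, 0, 0]],
    [[0, 0.016, 0.006], [0, 0, 0]],
    [[0, 0.022, 0.006], [0, 0, 0]]
  ]
}}

```text
clock: 6.2
position: [0.4624, 0.3073, 0.1903]
ee_rot: [-1.161, 1.285, -1.284]
force: [-5.3, -0.6, 7.2]
width: 0.005
```

```bash
python3 st.py
```

```text
6.2 [0.4624 0.3073 0.1903] [-0.2105  0.464  -0.6517  1.7779  0.3254  1.0113 -1.0891] 0.004838137277457065 [-5.291  -0.6104  7.1814] [[-0.0854  0.0649  0.1903]]
```

Request:
{"method": "arm_command", "body": {
  "plan": [
    [[0, 0.003, -0.001], [0, 0, 0]],
    [[0, 0.006, -0.0015], [0, 0, 0]],
    [[0, 0.009, -0.002], [0, 0, 0]],
    [[0, 0.012, -0.003], [0, 0, 0]],
    [[0, 0.014, -0.003], [0, 0, 0]]
  ]
}}

```text
clock: 6.7
position: [0.4585, 0.3084, 0.1776]
ee_rot: [-1.161, 1.284, -1.283]
force: [-4.6, 0.0, 6.3]
width: 0.009
```

```bash
python3 st.py
```

```text
6.7 [0.4585 0.3084 0.1776] [-0.2186  0.4738 -0.6479  1.799   0.3362  0.9826 -1.1041] 0.009180102593852445 [-4.5644  0.0426  6.3281] [[-0.0894  0.0656  0.1776]]
```

Request:
{"method": "arm_command", "body": {
  "plan": [
    [[0, 0.005, -0.002], [0, 0, 0]],
    [[0, 0.01, -0.004], [0, 0, 0]],
    [[0, 0.015, -0.005], [0, 0, 0]],
    [[0, 0.02, -0.006], [0, 0, 0]],
    [[0, 0.025, -0.0065], [0, 0, 0]]
  ]
}}

```text
clock: 7.2
position: [0.4523, 0.3092, 0.1527]
ee_rot: [-1.16, 1.284, -1.283]
force: [-4.5, -0.8, 5.9]
width: 0.003
```

```bash
python3 st.py
```

```text
7.2 [0.4523 0.3092 0.1527] [-0.2351  0.4952 -0.6364  1.8378  0.3598  0.9266 -1.135 ] 0.0034480165976447552 [-4.523  -0.7597  5.8634] [[-0.0957  0.0658  0.1527]]
```

Request:
{"method": "arm_command", "body": {
  "plan": [
    [[0, 0.005, 0.0005], [0, 0, 0]],
    [[0, 0.01, 0.001], [0, 0, 0]],
    [[0, 0.015, 0.0015], [0, 0, 0]],
    [[0, 0.02, 0.0025], [0, 0, 0]],
    [[0, 0.025, 0.0035], [0, 0, 0]]
  ]
}}

```text
clock: 7.7
position: [0.4559, 0.3091, 0.1277]
ee_rot: [-1.16, 1.284, -1.282]
force: [-4.6, 0.7, 5.7]
width: 0.003
```

```bash
python3 st.py
```

```text
7.7 [0.4559 0.3091 0.1277] [-0.2472  0.5288 -0.6186  1.8558  0.388   0.8797 -1.1541] 0.003312345018750354 [-4.5797  0.7139  5.7143] [[-0.0921  0.066   0.1277]]
```

Request:
{"method": "arm_command", "body": {
  "plan": [
    [[0, 0.004, 0.001], [0, 0, 0]],
    [[0, 0.008, 0.002], [0, 0, 0]],
    [[0, 0.012, 0.003], [0, 0, 0]],
    [[0, 0.015, 0.0035], [0, 0, 0]],
    [[0, 0.0155, 0.004], [0, 0, 0]]
  ]
}}

```text
clock: 8.2
position: [0.4597, 0.3088, 0.1126]
ee_rot: [-1.16, 1.284, -1.282]
force: [-7.1, -0.1, 13.6]
width: -0.0
```

```bash
python3 st.py
```

```text
8.2 [0.4597 0.3088 0.1126] [-0.2538  0.5516 -0.6064  1.8622  0.4058  0.8538 -1.1636] -0.0003851206282974972 [-7.0637 -0.0567 13.5697] [[-0.0883  0.0661  0.1126]]
```

Request:
{"method": "arm_command", "body": {
  "plan": [
    [[0, 0.0015, 0.0005], [0, 0, 0]],
    [[0, 0.003, 0.001], [0, 0, 0]],
    [[0, 0.003, 0.001], [0, 0, 0]]
  ]
}}

```text
clock: 8.5
position: [0.46, 0.3089, 0.1115]
ee_rot: [-1.161, 1.283, -1.283]
force: [-14.5, -5.7, 35.2]
width: 0.002
```

```bash
python3 st.py
```

```text
8.5 [0.46   0.3089 0.1115] [-0.2549  0.5533 -0.6057  1.8623  0.408   0.8525 -1.1651] 0.0022082229804663515 [-14.5136  -5.7007  35.1831] [[-0.088   0.0663  0.1115]]
```

Request:
{"method": "arm_command", "body": {
  "plan": [
    [[0, -0.012, -0.002], [0, 0, 0]],
    [[0, -0.024, -0.0045], [0, 0, 0]],
    [[0, -0.036, -0.006], [0, 0, 0]],
    [[0, -0.048, -0.005], [0, 0, 0]],
    [[0, -0.06, -0.003], [0, 0, 0]]
  ]
}}

```text
clock: 9.0
position: [0.4595, 0.3081, 0.1702]
ee_rot: [-1.158, 1.284, -1.284]
force: [2.3, -0.4, 1.9]
width: 0.003
```

Request:
{"method": "arm_command", "body": {
  "plan": [
    [[0, -0.012, 0.003], [0, 0, 0]],
    [[0, -0.024, 0.005], [0, 0, 0]],
    [[0, -0.045, 0.005], [0, 0, 0]],
    [[0, -0.075, 0.005], [0, 0, 0]],
    [[0, -0.11, 0.005], [0, 0, 0]]
  ],
  "fingers": -1
}}

```text
clock: 9.5
position: [0.4629, 0.3068, 0.2794]
ee_rot: [-1.163, 1.286, -1.284]
force: [1.0, 0.9, 0.3]
width: 0.389
```

```bash
python3 st.py
python3 - <<'E'
from g import *
step(W([0,-.13,.25])[0],1);step(W([0,-.13,.25])[0],-1)
E
```

```text
9.5 [0.4629 0.3068 0.2794] [-0.1801  0.3836 -0.6826  1.656   0.2549  1.1971 -1.0236] 0.38854600725775473 [1.0498 0.8831 0.2977] [[-0.0849  0.0644  0.2794]]
shift [0.1942 0.0295 0.0853] turn [ 0.1868 -0.1084  0.116 ]
shift [0.1942 0.0295 0.0853] turn [ -0.182  179.8912   0.2932]
```

Request:
{"method": "arm_command", "body": {
  "plan": [
    [[0.04, 0, 0.017], [0, 0, 0]],
    [[0.08, 0, 0.034], [0, 0, 0]],
    [[0.12, 0, 0.052], [0, 0, 0]],
    [[0.16, 0.01, 0.07], [0, 0, 0]],
    [[0.194, 0.03, 0.085], [0, 0, 0]]
  ]
}}

```text
clock: 10.0
position: [0.5295, 0.1036, 0.25]
ee_rot: [-1.157, 1.284, -1.286]
force: [0.1, -0.6, 0.9]
width: 0.824
```

```bash
python3 st.py
python3 - <<'E'
from g import *
a=snap('top','t4');b=snap('side','s4')
for i,s,(x,y,w,h) in((a,'t4',(150,120,190,145)),(b,'s4',(150,150,190,145))):
    im=cv2.resize(i['color'][y:y+h,x:x+w,::-1],None,fx=4,fy=4,interpolation=cv2.INTER_CUBIC)
    cv2.imwrite(f'pics/{s}z.png',im)
E
```

```text
10.0 [0.5295 0.1036 0.25  ] [ 0.1781  0.3662 -0.6229  1.7426  0.2363  1.1072 -0.6232] 0.8241435762171806 [ 0.1235 -0.5504  0.8786] [[ 0.0017 -0.1311  0.25  ]]
```

View pics/t4.png

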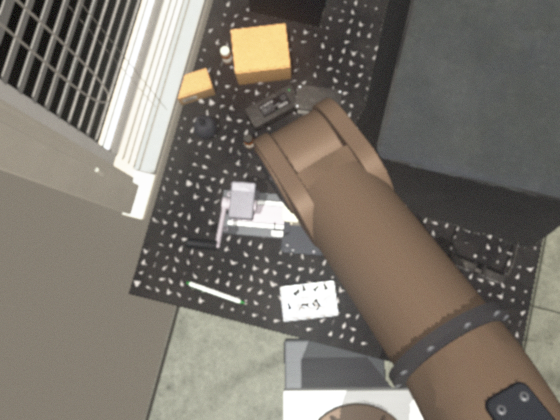

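View pics/s4.png

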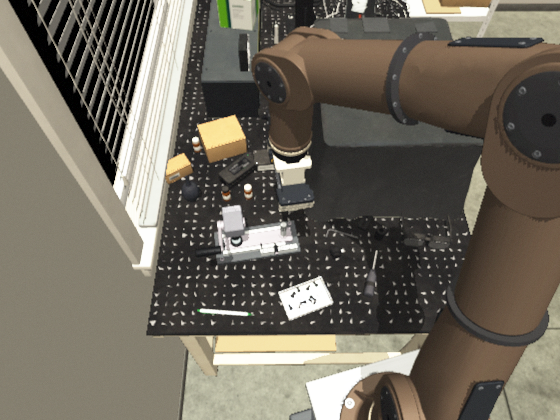

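View pics/s4z.png

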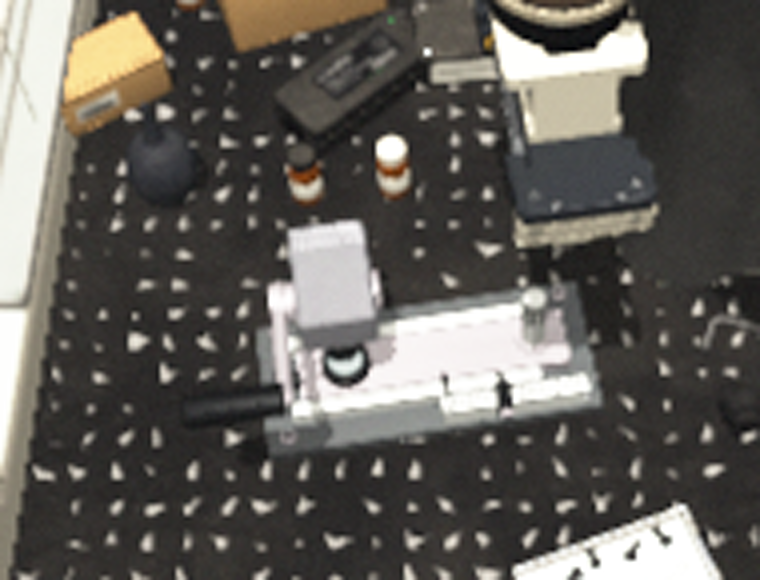

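Run:
```python
from g import *
import pickle
a,b=pickle.load(open('ab.pkl','rb'))
for u,v in(((380,158),(322,135)),((340,200),(303,208)),((560,195),(480,140))): print(tri(a,u,b,v))
for i,n in((a,'a'),(b,'b')): cv2.imwrite(f'pics/{n}e.png',cv2.resize(i['color'][0:260,260:560,::-1],None,fx=2.5,fy=2.3))
```

```text
(array([ 0.5941, -0.0099,  0.3286]), np.float64(0.015336256590228857))
(array([0.5608, 0.0353, 0.0842]), np.float64(0.011797953970919688))
(array([ 0.5221, -0.3541,  0.2833]), np.float64(0.049198322736335384))
```

View pics/ae.png

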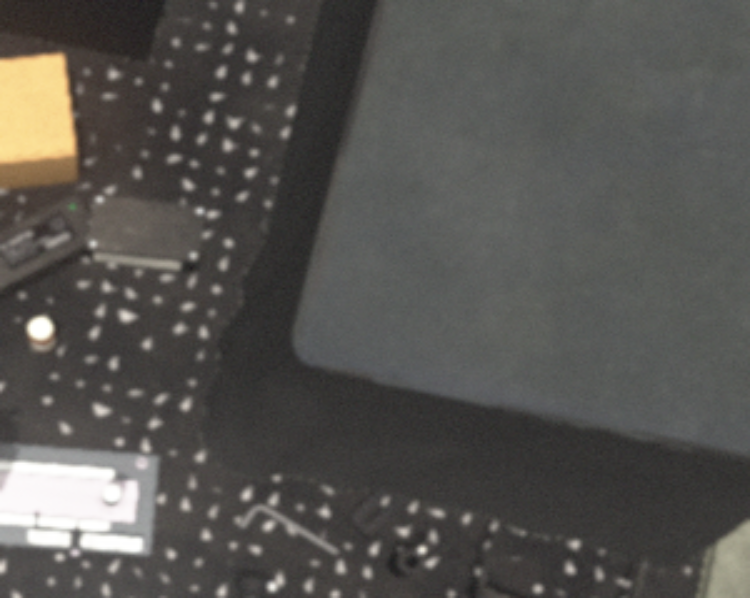

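View pics/be.png

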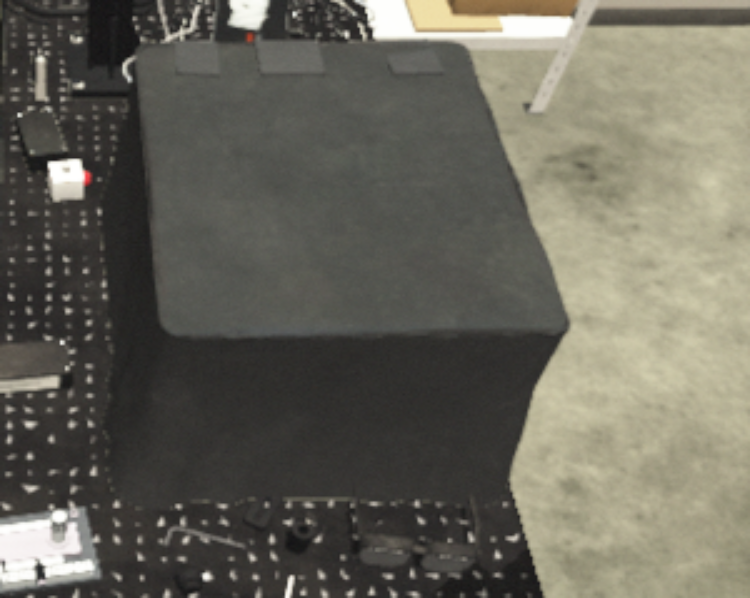

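Run:
```python
from g import *
import pickle
a,b=pickle.load(open('ab.pkl','rb'))
for u,v in(((379,156),(326,143)),((342,200),(304,217)),((300,100),(304,180))): print(tri(a,u,b,v))
```

```text
(array([ 0.6065, -0.0218,  0.283 ]), np.float64(0.003075623597409759))
(array([0.571 , 0.0253, 0.0162]), np.float64(0.012448485997593552))
(array([0.7461, 0.0515, 0.0322]), np.float64(0.15665120341225577))
```

Request:
{"method": "arm_command", "body": {
  "plan": [
    [[-0.001, 0.01, -0.0015], [0, -5, 0]],
    [[-0.001, 0.03, -0.0015], [0, -10, 0]],
    [[-0.001, 0.055, -0.0015], [0, -15, 0]],
    [[-0.001, 0.085, -0.0015], [0, -20, 0]],
    [[-0.001, 0.11, -0.0015], [0, -20, 0]]
  ],
  "fingers": -1
}}

```text
clock: 10.6
position: [0.5263, 0.1071, 0.1378]
ee_rot: [-1.319, 1.025, -1.022]
force: [0.0, -1.1, 0.2]
width: 1.002
```

```bash
python3 st.py
python3 - <<'E'
from g import *
b=snap('side','s5');o=observe()
x,y,w,h=200,150,150,112
print(proj(b,W([[0,-.13,.085]])), proj(b,[o['position']]))
cv2.imwrite('pics/s5z.png',cv2.resize(b['color'][y:y+h,x:x+w,::-1],None,fx=5,fy=5,interpolation=cv2.INTER_CUBIC))
E
```

```text
10.6 [0.5263 0.1071 0.1378] [ 0.1753  0.504  -0.6511  1.8761  0.3845  0.8915 -0.4125] 1.0018723325343262 [ 0.0364 -1.1324  0.1819] [[-0.0018 -0.1279  0.1378]]
[[283.8548 223.988 ]] [[283.932  215.5481]]
```

View pics/s5z.png

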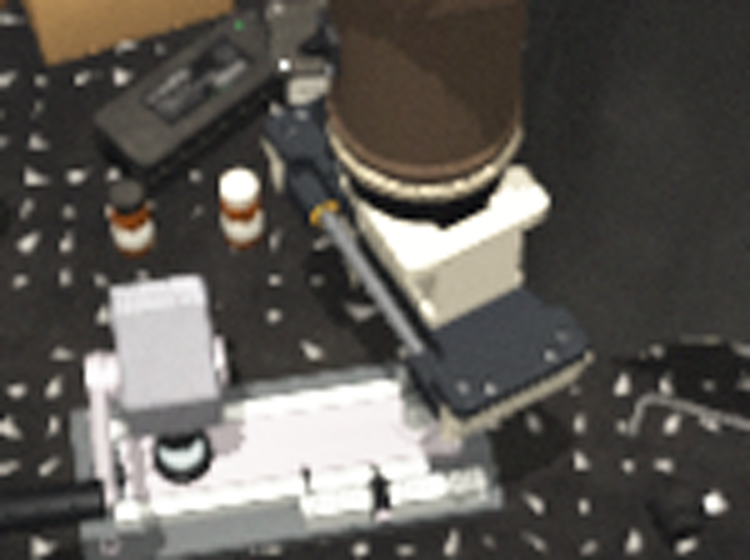

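Run:
```python
from g import *
o=observe();r=R.from_rotvec(o['ee_rot'])
print(r.inv().apply(W([0,-.13,.072])[0]-o['position']), r.as_matrix())
```

```text
[0.0023 0.0623 0.0035] [[ 0.2452 -0.0071  0.9695]
 [-0.9695 -0.0011  0.2452]
 [-0.0007 -1.     -0.0071]]
```

Request:
{"method": "arm_command", "body": {
  "plan": [
    [[0.001, 0.008, 0.0015], [0, 0, 0]],
    [[0.002, 0.024, 0.003], [0, 0, 0]],
    [[0.002, 0.042, 0.003], [0, 0, 0]],
    [[0.002, 0.056, 0.003], [0, 0, 0]],
    [[0.002, 0.063, 0.003], [0, 0, 0]]
  ]
}}

```text
clock: 11.15
position: [0.5305, 0.1056, 0.0752]
ee_rot: [-1.317, 1.026, -1.025]
force: [0.2, -0.2, -0.6]
width: 0.997
```

```bash
python3 st.py
```

```text
11.15 [0.5305 0.1056 0.0752] [ 0.1321  0.5885 -0.5952  1.9226  0.4632  0.7706 -0.4786] 0.997356422791571 [ 0.1973 -0.2173 -0.5732] [[ 0.0025 -0.129   0.0752]]
```

Request:
{"method": "arm_command", "body": {
  "plan": [
    [[0, 0.001, -0.002], [0, 0, 0]],
    [[0, 0.001, -0.002], [0, 0, 0]],
    [[0, 0.001, -0.002], [0, 0, 0]],
    [[0, 0.001, -0.002], [0, 0, 0]],
    [[0, 0.001, -0.002], [0, 0, 0]]
  ],
  "fingers": 1,
  "squeeze": 35
}}

```text
clock: 11.65
position: [0.5291, 0.1053, 0.0757]
ee_rot: [-1.315, 1.025, -1.026]
force: [-0.7, -0.7, -0.5]
width: 0.617
```

Request:
{"method": "arm_command", "body": {
  "plan": [
    [[0, 0, 0], [0, 0, 0]],
    [[0, 0, 0], [0, 0, 0]],
    [[0, 0, 0], [0, 0, 0]],
    [[0, 0, 0], [0, 0, 0]],
    [[0, 0, 0], [0, 0, 0]]
  ]
}}

```text
clock: 12.15
position: [0.5291, 0.1054, 0.0753]
ee_rot: [-1.315, 1.025, -1.026]
force: [14.1, 2.0, -5.2]
width: 0.179
```

```bash
python3 st.py
```

```text
12.15 [0.5291 0.1054 0.0753] [ 0.1331  0.5861 -0.5957  1.9273  0.4637  0.7666 -0.4797] 0.1790057049084952 [14.0544  1.9754 -5.2174] [[ 0.0012 -0.1293  0.0753]]
```

Request:
{"method": "arm_command", "body": {
  "plan": [
    [[0, 0, 0.001], [0, 0, 0]],
    [[0, 0, 0.0015], [0, 0, 0]],
    [[0, 0, 0.0015], [0, 0, 0]]
  ]
}}

```text
clock: 12.45
position: [0.5297, 0.1055, 0.0752]
ee_rot: [-1.317, 1.026, -1.025]
force: [-2.3, -0.7, 4.2]
width: 0.163
```

```bash
python3 st.py
cat > rect.py <<'E'
from g import *
# rectify to press plane z
def rect(p,z,x0=-.06,x1=.0,y0=-.16,y1=-.03,s=.0002):
    xs=np.arange(x1,x0,-s);ys=np.arange(y1,y0,-s)
    Y,X=np.meshgrid(ys,xs)
    uv=proj(p,W(np.c_[X.ravel(),Y.ravel(),np.full(X.size,z)])).reshape(X.shape+(2,)).astype(np.float32)
    im=cv2.remap(p['color'][:,:,::-1],uv[...,0],uv[...,1],cv2.INTER_CUBIC)
    for k in range(-150,-30,10):
        c=int((y1-k/1000)/s); 
        if 0<=c<im.shape[1]: im[-12:,c]=(0,0,255)
    return im
E
python3 - <<'E'
from rect import *
import pickle
a,b=pickle.load(open('ab.pkl','rb'))
cv2.imwrite('pics/rect.png',np.vstack([rect(a,.0305),rect(b,.0305)]))
E
```

```text
12.45 [0.5297 0.1055 0.0752] [ 0.1323  0.5876 -0.5955  1.9243  0.4634  0.7699 -0.4791] 0.16255780656120522 [-2.3354 -0.7437  4.1539] [[ 0.0017 -0.1292  0.0752]]
```

View pics/rect.png

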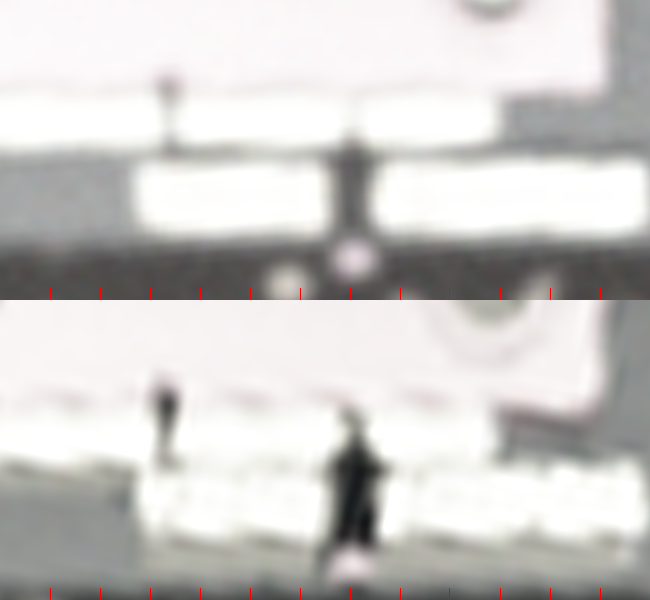

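Request:
{"method": "arm_command", "body": {
  "plan": [
    [[0.005, 0, -0.0018], [0, 0, 0]],
    [[0.012, 0, -0.0043], [0, 0, 0]],
    [[0.02, 0, -0.0072], [0, 0, 0]],
    [[0.028, 0, -0.0101], [0, 0, 0]],
    [[0.034, 0, -0.0123], [0, 0, 0]]
  ],
  "squeeze": 45
}}

```text
clock: 12.95
position: [0.5263, 0.0708, 0.0752]
ee_rot: [-1.314, 1.025, -1.023]
force: [-1.3, 7.6, -1.2]
width: 0.163
```

Request:
{"method": "arm_command", "body": {
  "plan": [
    [[0, 0, 0], [0, 0, 0]],
    [[0, 0, 0], [0, 0, 0]],
    [[0, 0, 0], [0, 0, 0]]
  ]
}}

```text
clock: 13.25
position: [0.5263, 0.071, 0.0752]
ee_rot: [-1.315, 1.025, -1.023]
force: [-2.8, 6.2, -0.3]
width: 0.165
```

```bash
python3 st.py
cat > look.py <<'E'
from rect import *
import sys
n=sys.argv[1]
a=snap('top','t'+n);b=snap('side','s'+n)
cv2.imwrite(f'pics/r{n}.png',np.vstack([rect(a,.0305),rect(b,.0305)]))
for p in(a,b):
    for t in('pointer','mark'):
        r=place_of(p,t)
        for k in r[:2]:
            o,d=ray(p,k['point']);X=o+d*(.0305-o[2])/d[2];print(t,k['confidence'],k['point'],press(X))
E
python3 look.py 6
```

```text
13.25 [0.5263 0.071  0.0752] [ 0.2016  0.5766 -0.6     1.9473  0.4622  0.7559 -0.4186] 0.16476820139674964 [-2.7632  6.1601 -0.2586] [[ 0.0017 -0.1638  0.0752]]
pointer 0.72 [292.5, 231.1] [[-0.0318 -0.1056  0.0305]]
mark 0.5 [287.0, 230.2] [[-0.0308 -0.0932  0.0305]]
pointer 0.77 [275.5, 247.2] [[-0.0366 -0.1011  0.0305]]
mark 0.57 [279.9, 247.1] [[-0.0383 -0.1129  0.0305]]
```

View pics/r6.png

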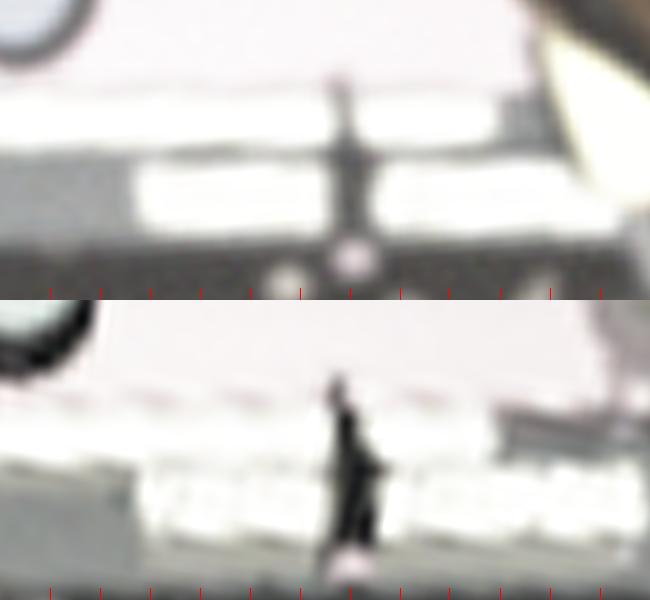

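View pics/s6.png

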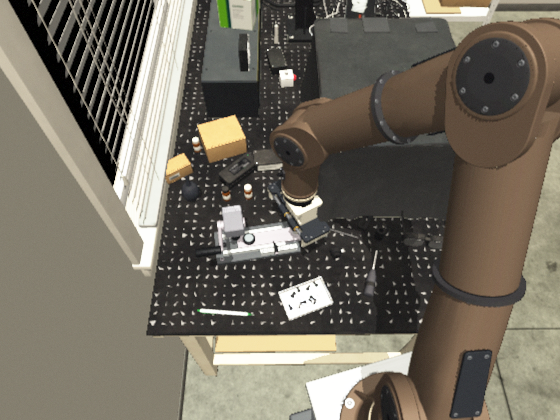

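```bash
cat > cen.py <<'E'
from rect import *
import pickle
def bands(im,lo,hi,rows):
    g=im.astype(float).mean(2)
    out=[]
    for r in rows:
        l=g[r-4:r+5].mean(0)[lo:hi]; base=np.percentile(l,75); w=np.clip(base-l-0.25*(base-l.min()),0,None)
        out.append((r,round(float((w*np.arange(lo,hi)).sum()/w.sum()),1),round(base-l.min())))
    return out
if __name__=='__main__':
    a,b=pickle.load(open('ab.pkl','rb'))
    A=rect(a,.0305);B=rect(b,.0305)
    print('ptr top',bands(A,145,195,range(80,140,8)));print('mark top',bands(A,325,380,range(90,150,8)),bands(A,310,395,range(160,225,12)))
    print('ptr side',bands(B,140,190,range(80,170,8)));print('mark side',bands(B,325,375,range(95,150,6)),bands(B,315,400,range(150,240,12)))
    A=cv2.imread('pics/r6.png');B=A[300:];A=A[:300]
    print('now top',bands(A,310,370,range(80,140,8)));print('now side',bands(B,310,370,range(80,140,8)))
E
python3 cen.py
```

```text
ptr top [(80, 167.8, 36), (88, 168.2, 50), (96, 169.2, 50), (104, 169.5, 41), (112, 169.1, 30), (120, 168.8, 25), (128, 169.5, 25), (136, 170.1, 38)]
mark top [(90, 365.1, 5), (98, 357.3, 8), (106, 354.4, 9), (114, 353.0, 10), (122, 353.0, 13), (130, 351.9, 31), (138, 352.0, 53), (146, 352.6, 53)] [(160, 351.9, 80), (172, 352.0, 125), (184, 351.3, 138), (196, 350.2, 147), (208, 350.4, 154), (220, 351.5, 139)]
ptr side [(80, 163.1, 36), (88, 164.5, 69), (96, 165.9, 112), (104, 166.5, 145), (112, 166.4, 146), (120, 166.1, 136), (128, 165.6, 121), (136, 164.8, 98), (144, 163.9, 84), (152, 164.2, 72), (160, 166.6, 64), (168, 168.6, 42)]
mark side [(95, 337.6, 22), (101, 342.1, 29), (107, 347.9, 47), (113, 350.1, 71), (119, 352.4, 84), (125, 354.6, 94), (131, 355.6, 109), (137, 355.8, 127), (143, 355.8, 132), (149, 355.6, 123)] [(150, 355.1, 187), (162, 355.3, 163), (174, 356.5, 146), (186, 354.3, 188), (198, 354.1, 203), (210, 354.9, 205), (222, 354.3, 209), (234, 352.7, 179)]
now top [(80, 338.0, 33), (88, 339.4, 47), (96, 341.2, 59), (104, 342.6, 66), (112, 343.8, 71), (120, 344.8, 76), (128, 345.5, 88), (136, 345.8, 100)]
now side [(80, 337.4, 74), (88, 336.6, 109), (96, 336.0, 120), (104, 339.3, 124), (112, 344.5, 155), (120, 346.3, 205), (128, 346.6, 219), (136, 347.4, 218)]
```

Request:
{"method": "arm_command", "body": {
  "plan": [
    [[0.0012, 0, -0.0004], [0, 0, 0]],
    [[0.0023, 0, -0.0009], [0, 0, 0]],
    [[0.0023, 0, -0.0009], [0, 0, 0]],
    [[0.0023, 0, -0.0009], [0, 0, 0]]
  ]
}}

```text
clock: 13.95
position: [0.526, 0.0687, 0.0752]
ee_rot: [-1.314, 1.025, -1.023]
force: [-1.0, 5.4, -0.6]
width: 0.165
```

```bash
python3 st.py; python3 look.py 7
python3 - <<'E'
from cen import *
A=cv2.imread('pics/r7.png');B=A[300:];A=A[:300]
print('now top',bands(A,320,380,range(80,150,8)));print('now side',bands(B,320,380,range(80,150,8)))
cv2.imwrite('pics/r7z.png',cv2.resize(np.hstack([A[60:280,250:450],B[60:280,250:450]]),None,fx=2,fy=2))
E
```

```text
13.95 [0.526  0.0687 0.0752] [ 0.2062  0.576  -0.6002  1.9487  0.4622  0.755  -0.4145] 0.16497034645361483 [-1.0263  5.3504 -0.5991] [[ 0.0017 -0.1661  0.0752]]
pointer 0.62 [289.5, 231.8] [[-0.0339 -0.0991  0.0305]]
mark 0.63 [291.6, 232.5] [[-0.035  -0.1039  0.0305]]
pointer 0.97 [271.5, 246.0] [[-0.0311 -0.0911  0.0305]]
mark 0.44 [278.0, 245.4] [[-0.0323 -0.1087  0.0305]]
now top [(80, 352.0, 32), (88, 351.9, 44), (96, 351.6, 46), (104, 350.9, 36), (112, 350.8, 28), (120, 350.7, 27), (128, 351.1, 43), (136, 351.4, 64), (144, 351.3, 65)]
now side [(80, 349.2, 39), (88, 347.3, 84), (96, 346.2, 139), (104, 346.9, 153), (112, 348.9, 128), (120, 352.8, 108), (128, 354.8, 112), (136, 355.4, 134), (144, 355.6, 152)]
```

View pics/r7z.png

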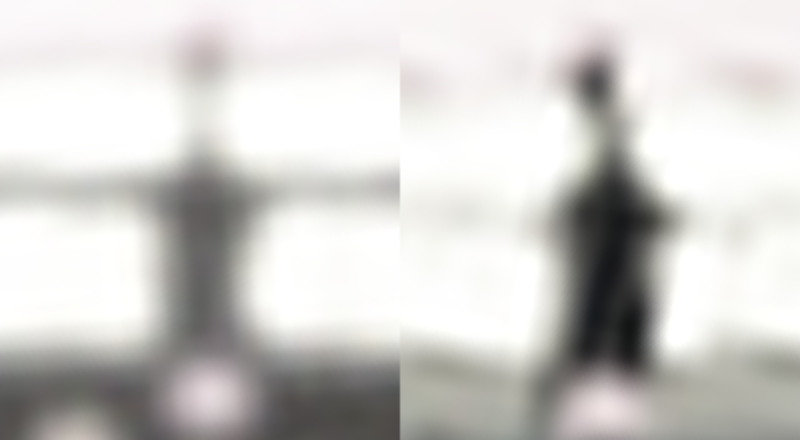

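Run:
```python
from cen import *
A=[];B=[]
for i in range(5):
    A.append(rect(get_image('top'),.0305).astype(float));p=get_image('side');B.append(rect(p,.0305).astype(float))
A=np.mean(A,0);B=np.mean(B,0)
print(bands(A,320,380,range(80,150,8)));print(bands(B,320,380,range(80,150,8)))
print([(r['point'],r['confidence']) for r in place_of(p,'lever_grip')])
o=observe();print(o['clock'],press(o['position']),o['force'],o['width'])
```

```text
[(80, 351.5, 33), (88, 352.3, 44), (96, 352.0, 45), (104, 351.0, 35), (112, 350.7, 29), (120, 350.5, 28), (128, 351.0, 41), (136, 351.3, 64), (144, 351.3, 63)]
[(80, 349.2, 40), (88, 347.4, 85), (96, 346.3, 138), (104, 346.9, 152), (112, 348.9, 126), (120, 352.9, 106), (128, 355.0, 112), (136, 355.5, 135), (144, 355.5, 153)]
[([211.0, 252.7], 0.74), ([273.5, 242.0], 0.61)]
14.8 [[ 0.0017 -0.1661  0.0752]] [-2.1816  7.1821 -0.4764] 0.16340408230429065
```

View pics/s7.png

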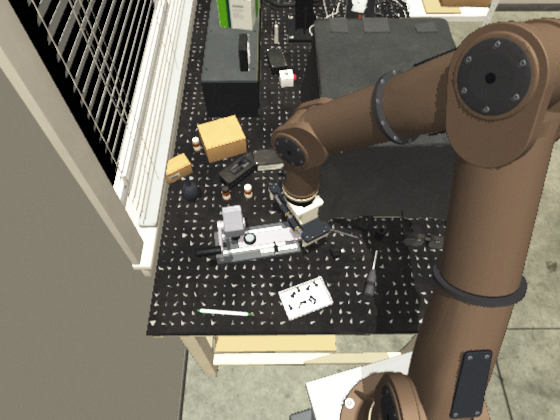

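```bash
python3 -c "
from cell import *
print(sign_off())"
```

```text
the job is handed in; nothing more can be done
None
```

I handed the job in at about 15 s, with the lens seated and the carrier held at the index clip. `sign_off()` reports no verdict.

- **Lever:** I pushed it down along its arc to the stop. The upward force rose sharply from about 6 N to 35 N, with the fingertips at the height expected for the stop. Then I followed it back up, and later side images show the handle at its rest position.
- **First attempt at the lever:** The first push met the outer flank of the handle, with 24 N sideways on the tool. I backed off, moved about 6 mm inward and pushed again cleanly.
- **Carrier:** With the lever up, I gripped the post at 45 N and drew it out 36.9 mm. It was held there at sign-off against about 7 N of spring force.
- **Alignment:** The top camera puts pointer and clip tip within about 0.3 mm along the press's y. The side camera shows a 0.5–1.7 mm offset depending on which part of the clip is measured. I put that down to the clip standing higher than the pointer, so I trusted the top view and did not correct for it.
- **Conflicting reading:** On the last pictures the trained networks placed pointer and mark about 5 mm apart in the top view and 18 mm in the side view. The two views did not agree, so I used my own pixel measurements instead.
- **Rest of the bench:** The clip shows no shift between the first and last images, and the last side view shows nothing else moved.

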